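Mark the chamberstick handle in the bench press

TASK

Turn the silver chamberstick on its tilted spindle so that its brass-topped handle points squarely at the red arrow, and let go of it. Then pull the press lever all the way towards you and ease it slowly back home, never letting it fly back, with the handle still facing the arrow and the things around the press left standing where they are.

Things in the scene. Friction and masses are not known exactly. Their poses are not given: they have to be found in the camera images.
- chamberstick (a joint): Turn (rad) of the chamberstick, a low silver candle holder: pan 104 mm across, 10 mm high, round socket 28 mm in diameter rising 58 mm from the pan floor. 0: its handle points straight at the red arrow; grows anticlockwise seen from above; range -3 to 3, starts at 0.7 to 2.1. Its spindle leans 35 degrees from vertical to the press's left (+y); friction (0.1 N m) holds it.
- socket_top (a point): Centre of the top face of the chamberstick's socket, on the spindle axis. z is the spindle axis (upward and outward), -y points from the axis to the handle. Socket radius 14 mm, side clear for gripping down to 8 mm above the pan floor; pan floor 58 mm and pan rim (radius 52 mm) 52 mm below this point along z.
- handle_end (a point): Outer end of the chamberstick's handle: middle of the end of the 18 mm wide, 30 mm long brass thumb plate over a silver loop, 83 mm from the spindle axis and 45.5 mm below socket_top along the axis. Same axes as socket_top.
- pointer: Flat red arrow, 48 mm long and 24 mm wide, fixed to the press and pointing at the spindle axis. Origin at the arrow's tip, 88 mm from the spindle axis and 27.5 mm below the socket's top along it; z parallel to the spindle axis, +y from the tip straight towards the spindle axis, x sideways.
- pull_lever (a joint): Press lever, rad: 0 home (leaning 0.3 rad away from the robot side of the press), 1.1 at its stop when pulled fully towards the robot (press -x). A return spring pulls it home: about 2 N at the grip at home, 14 N at the stop.
- lever_grip (a point): Middle of the lever's level black grip bar, 18 mm in diameter and 66 mm long, lying along the lever's y axis (parallel to the press's y), open to both sides and above; a red ball ends it on the -y side, the lever's arm joins it 50 mm to the +y side. About 0.24 m above the table at home.
- lever_pivot (a point): Point of the lever's hinge axis straight below the grip's middle (same y in the press's frame), 120 mm above the table; the grip moves on a circle of 130 mm radius about it. Axes of the press.
- press: Green cast marking press: base plate 200 mm (x) by 340 mm (y), 20 mm thick, bolted down. Origin: centre of its underside. Tilted spindle on its +y half, its column (top 220 mm) with the inclined ram housing (top about 260 mm) in the middle, the lever on its -y side.
- candlestick: Standing silver candlestick, foot 84 mm across, 135 mm high, loose. Origin under its centre.
- beaker: Silver beaker, 68 mm across, 80 mm high, loose. Origin under its centre.
- oil_bottle: Amber oil bottle with red cap, 44 mm across, 110 mm high, loose. Origin under its centre.
- polish_tin: Yellow polish tin, 44 mm across, 18 mm high, loose, standing on the press's base plate below the lever. Origin under its centre.
- hammer: Hammer lying on the bench right of the press, handle towards the robot, 240 mm long, under 40 mm high, loose.
- silver_lid: Plain silver disc lid, 60 mm across, 12 mm thick, loose, lying on the bench. Origin under its centre.
- punch_block: Wooden block with steel punches, 80 by 140 mm, about 90 mm high, fixed to the bench right of the press. Origin under its centre.

How it is judged (in metres and radians):
On the way, in this order (a step that is already met when the one before it is completed fails the run):
1. the handle points at the red arrow (its end within 7 mm sideways of the arrow's line) and the chamberstick is let go (x of handle_end in the frame of pointer between -0.007 and 0.007 m and y of handle_end in the frame of pointer below 0.03 m and contact force between the fingers and chamberstick below 0.1 N), for 0.3 s.
2. the lever is pulled fully (past 1.0 of 1.1 rad) with the handle still facing the arrow (x of handle_end in the frame of pointer between -0.007 and 0.007 m and y of handle_end in the frame of pointer below 0.03 m and value of joint pull_lever above 1 rad), for 0.1 s.
At the end, for the whole second after the job is handed in: The handle's end lies within 7 mm sideways of the red arrow's line, on the arrow's side, and the lever is at rest at home (below 0.06 rad) (x of handle_end in the frame of pointer between -0.007 and 0.007 m and y of handle_end in the frame of pointer below 0.03 m and value of joint pull_lever below 0.06 rad and velocity of joint pull_lever between -0.1 and 0.1 rad/s); the robot touches nothing.
It fails at once if the lever flew back (returning faster than 2.5 rad/s, about 0.33 m/s at the grip) (velocity of joint pull_lever below -2.5 rad/s).
It fails at once if the lever was pulled past 0.4 rad while the handle was not facing the arrow (value of joint pull_lever above 0.4 rad and not (x of handle_end in the frame of pointer between -0.007 and 0.007 m and y of handle_end in the frame of pointer below 0.03 m)).
It fails at once if a thing around the press was moved by more than 30 mm or tipped (distance of any of candlestick, beaker, oil_bottle, polish_tin, hammer, silver_lid from where it was at the start of the episode above 0.03 m or angle between any of candlestick, beaker, oil_bottle's own z axis and vertical above 0.5 rad).
It also fails if it takes over 70 s, if anything falls off the work surface, if the arm or the gripper's body presses on something with over 40 N, if the wrist force passes 120 N, or if a joint passes its speed limit or range.

ROBOT

A 7-joint arm with a two-finger parallel gripper is mounted at the origin on the work surface. World frame = base frame: x ahead of the robot, y to its left, z up, the work surface at z = 0. Lengths are in m, angles in degrees, forces in N, time in s.
With the tool pointing down it reaches from about 0.4 to 0.9 m from the base axis. Payload 5.6 kg.
Tool frame: the origin (TCP) lies at the very end of the fingers, on their centre line; the grasp point (between the pads) lies 19 mm behind it; z points along the fingers, y is the line along which they close (so a half turn about z gives the same grasp; the last joint's range is limited). The gripper opens to 92 mm and grips with 3 to 60 N. Pads are 20 mm wide; open, the fingers measure 128 mm over their backs; the gripper's body (75 mm by 189 mm) begins 69 mm behind the grasp point.
Start: joints at [-70.875, 26.786, -0.665, 91.828, 0.344, 61.387, -3.226], TCP at [0.239, 0.604, 0.215] pointing down, gripper open.
Joint ranges: [-144.91, 144.91], [-17.63, 115.5], [-89.93, 88.59], [15.96, 139.68], [-74.01, 254.01], [8.47, 105.57], [-167.45, 167.45]. Speed limits (degrees/s): [147.25, 147.25, 180, 180, 180, 180, 180].

INTERFACE

Orientations are given as a 3x3 rotation matrix whose columns are the frame's x, y, z axes.
In Python, from cell import r, optics, ticket gives the robot as it stands.
- The arm moves only by the tool move_arm, never from a script. Its argument "plan" is a list that holds one entry, the list of rows, each a list of 7 numbers: the shift along the tool's x, y, z in units of 300 mm (1.0 is 300 mm), then the turn, a rotation vector about the tool's x, y, z in units of 30 degrees (1.0 is 30 degrees), then the closure, from 0 (fully open) to 1 (shut). A call has 1 to 8 rows; each row shifts and turns the commanded pose from where the row before left it, along the tool's axes as they then stand; what a row does not reach is not made up. A row lasts 1/8 s, in which the tool goes at most 62.5 mm and 10.7 degrees, less where a joint would pass 70% of its speed; a pose out of reach is approached as far as the arm can. A call with a number of a shift or a turn outside -1 to 1 is refused whole. A call with a gripper value outside its range is refused whole. The fingers move at their own pace and stop on an object; "newtons" is the grip in N (left out, the last holds). Time passes only in rows, so rows that do not move let the fingers close. It gives the time, the measured TCP pose, the force, the opening and the grip force at its end, in the units of the state.
- r.read_state(): the state, without advancing time (a new reading comes with each control period).
- optics.grab_frame(name): name is "scene" or "top" or "wrist"; returns a dict with "img" (420x560x3 uint8, blue, green, red), "fx", "fy", "cx", "cy" (pixels), "rvec" (rotation vector, rad) and "tvec" (3), from world to camera coordinates, as OpenCV has them. Camera axes: x right, y down, z forward; pixel columns grow to the right and rows downward; lengths in m; the calibration is good to about 2 mm. A picture is of the moment at which its call begins. There is no depth.
- ticket.job_done(): hands the job in; it is judged then, once.
The state is a dict: "time_s": time; "qpos": joint angles; "dq": joint speeds; "effort": joint torques, N m; "ee_pos": TCP position; "tool_rot": TCP orientation; "wrist_force": force on the tool from outside, world axes, zero at the start; "torque": the same for the moment, N m; "gripper_width": finger opening in m; "finger_force": force on a finger pad.
Only numpy, scipy, OpenCV 4.12 (cv2) and the standard library are available. Lean on these libraries where they do the work, as an engineer would, in place of code of your own. Each camera call takes 0.05 s, during which the arm holds its last target. There are 200 camera calls.

## Working session

There is one attempt and no reset: what is moved stays moved. The work goes in short steps, Python scripts to look and compute and a tool call to move; the robot and the scene stay as the last step left them, time stands still between calls to the robot, and variables do not carry over. Pictures are saved under pics/ and viewed, at most 10 in all, crops included, and the job is handed in when it is done.

Besides the shell and the picture viewer there is one more tool, called after "Request:" as name(argument=value, ...) on one line, values as JSON. move_arm: Moves the arm, as the interface text tells. Its arguments: {"type":"object","properties":{"plan":{"type":"array","items":{"type":"array","items":{"type":"array","items":{"type":"number","minimum":-1,"maximum":1}}}},"newtons":{"type":"number"}},"required":["plan"]}

```bash
mkdir -p pics; ls; python3 - <<'E'
from cell import r,optics
import cv2,numpy as np
for n in("scene","top","wrist"):
    f=optics.grab_frame(n);cv2.imwrite(f"pics/{n}0.png",f["img"]);np.save(f"pics/{n}0.npy",f,allow_pickle=True)
    R=cv2.Rodrigues(np.array(f["rvec"]))[0];print(n,f["fx"],f["cx"],f["cy"],(-R.T@np.array(f["tvec"]).ravel()).round(3),R[2].round(3))
print(r.read_state())
E
```

```text
pics
scene 512.738022378613 277.23926144835735 208.4565263401678 [ 1.743 -0.603  1.08 ] [-0.729  0.369 -0.577]
top 537.0651359986289 278.10372196729395 206.60933067191166 [ 0.293 -0.005  1.478] [ 0.215 -0.002 -0.977]
wrist 361.8200890517814 284.5590227236809 205.25796103464353 [0.161 0.634 0.384] [ 0.274 -0.11  -0.955]
{'time_s': 0.15, 'qpos': array([-70.87393318,  26.82579525,  -0.66766331,  91.86544096,
         0.34123125,  61.38802392,  -3.22583048]), 'dq': array([ 0.07893567, -0.11063707,  0.01518926, -0.17068793, -0.05332341,
        0.11977413,  0.06813086]), 'effort': array([ 5.82621178e-04, -5.20950150e+01, -1.24114088e-02, -2.43972123e+01,
       -5.66362683e-02,  1.53587689e-02,  1.10674075e-04]), 'ee_pos': array([0.23903248, 0.60398996, 0.21386777]), 'tool_rot': array([[-9.29826173e-01,  3.67998748e-01, -4.57303835e-04],
       [ 3.67999030e-01,  9.29825308e-01, -1.26898911e-03],
       [-4.17737243e-05, -1.34822666e-03, -9.99999090e-01]]), 'wrist_force': array([ 0.16913319, -0.17441674, -0.05242228]), 'torque': array([-0.00564167,  0.02157896, -0.00243743]), 'finger_force': 0.0, 'gripper_width': 0.0918369956845364}
```

View pics/scene0.png

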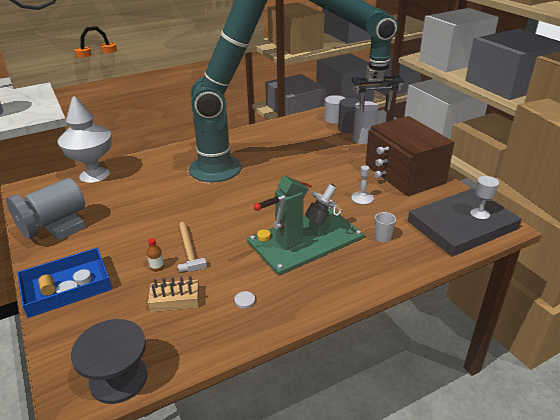

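View pics/top0.png

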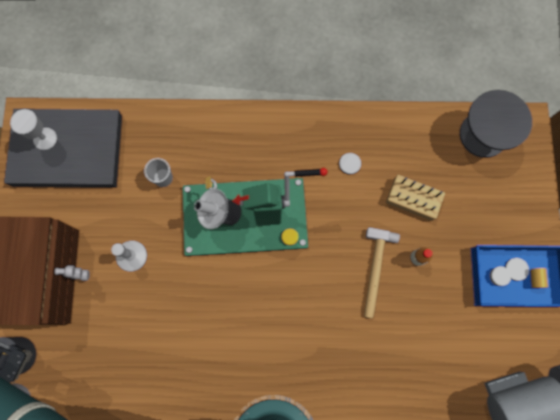

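The scene view has the press at about (305,230), candlestick (363,190) and beaker (385,227). In the top view the press base spans (182–308, 180–255), with the chamberstick near (212,210), its handle near (210,183), the red arrow near (240,199) and the grip bar from (297,173) to its red ball at (324,172).

```bash
cat > h.py <<'E'
import numpy as np,cv2
def load(p): return np.load(p,allow_pickle=True).item()
def cam(f):
    R=cv2.Rodrigues(np.array(f["rvec"]).ravel())[0];return R,np.array(f["tvec"]).ravel()
def ray(f,uv):
    R,t=cam(f);d=R.T@np.array([(uv[0]-f["cx"])/f["fx"],(uv[1]-f["cy"])/f["fy"],1]);return -R.T@t,d/np.linalg.norm(d)
def plane(f,uv,z):
    c,d=ray(f,uv);return c+d*(z-c[2])/d[2]
def tri(a,b):
    (c1,d1),(c2,d2)=a,b;s=np.linalg.lstsq(np.c_[d1,-d2],c2-c1,rcond=None)[0]
    p,q=c1+s[0]*d1,c2+s[1]*d2;return (p+q)/2,np.linalg.norm(p-q)
def proj(f,P):
    R,t=cam(f);p=R@np.array(P)+t;return np.array([f["fx"]*p[0]/p[2]+f["cx"],f["fy"]*p[1]/p[2]+f["cy"]])
E
python3 - <<'E'
from h import *
t=load("pics/top0.npy");s=load("pics/scene0.npy")
a=cv2.resize(t["img"][150:265,170:335],None,fx=4.8,fy=4.8,interpolation=cv2.INTER_CUBIC);cv2.imwrite("pics/tc.png",a)
a=cv2.resize(s["img"][165:275,240:370],None,fx=5.4,fy=5.4,interpolation=cv2.INTER_CUBIC);cv2.imwrite("pics/sc.png",a)
for f,n in((t,"top"),(s,"scene")):
    h=cv2.cvtColor(f["img"],cv2.COLOR_BGR2HSV)
    for nm,lo,hi in(("green",(50,60,20),(90,255,255)),("red",(0,170,90),(6,255,255)),("yel",(22,150,100),(32,255,255))):
        m=cv2.inRange(h,lo,hi)
        if nm=="red":m|=cv2.inRange(h,(175,170,90),(180,255,255))
        for c in cv2.findContours(m,0,2)[0]:
            if cv2.contourArea(c)>8:
                M=cv2.moments(c);print(n,nm,cv2.contourArea(c),round(M["m10"]/M["m00"],1),round(M["m01"]/M["m00"],1),cv2.boxPoints(cv2.minAreaRect(c)).round(1).tolist() if nm=="green" else "")
E
```

```text
top green 297.0 41.7 414.7 [[20.0, 408.0], [64.0, 408.0], [64.0, 419.0], [20.0, 419.0]]
top green 843.0 272.9 411.4 [[240.0, 401.0], [306.0, 401.0], [306.0, 419.0], [240.0, 419.0]]
top green 664.5 10.8 399.2 [[0.0, 419.0], [0.0, 378.0], [34.0, 378.0], [34.0, 419.0]]
top green 6338.0 249.7 220.0 [[180.0, 185.8000030517578], [302.8999938964844, 177.60000610351562], [307.6000061035156, 247.60000610351562], [184.6999969482422, 255.8000030517578]]
top red 50.0 427.1 253.0 
top red 36.0 239.2 199.1 
top red 36.0 322.9 171.4 
top yel 178.0 289.2 236.5 
scene green 13.5 276.8 205.7 [[272.3999938964844, 215.1999969482422], [275.6000061035156, 201.39999389648438], [279.20001220703125, 202.3000030517578], [276.0, 216.0]]
scene green 4364.0 301.8 233.1 [[232.8000030517578, 236.8000030517578], [287.0, 171.0], [364.1000061035156, 234.5], [309.8999938964844, 300.29998779296875]]
scene green 510.0 209.4 170.5 [[188.1999969482422, 175.39999389648438], [196.10000610351562, 151.6999969482422], [240.5, 166.5], [232.60000610351562, 190.1999969482422]]
scene green 940.5 207.0 119.8 [[189.3000030517578, 80.5999984741211], [221.10000610351562, 76.5999984741211], [230.39999389648438, 150.8000030517578], [198.60000610351562, 154.8000030517578]]
scene green 601.0 221.9 59.8 [[201.8000030517578, 73.4000015258789], [220.0, 37.0], [241.1999969482422, 47.599998474121094], [223.0, 84.0]]
scene green 998.0 361.7 21.6 [[318.5, 2.5999999046325684], [345.20001220703125, -25.100000381469727], [408.5, 35.79999923706055], [381.79998779296875, 63.5]]
scene green 812.5 243.7 19.5 [[220.6999969482422, 33.0], [239.5, -10.899999618530273], [265.6000061035156, 0.30000001192092896], [246.8000030517578, 44.20000076293945]]
scene red 37.0 151.5 241.7 
scene red 30.0 256.9 206.3 
scene red 8.5 306.6 184.3
```

View pics/tc.png

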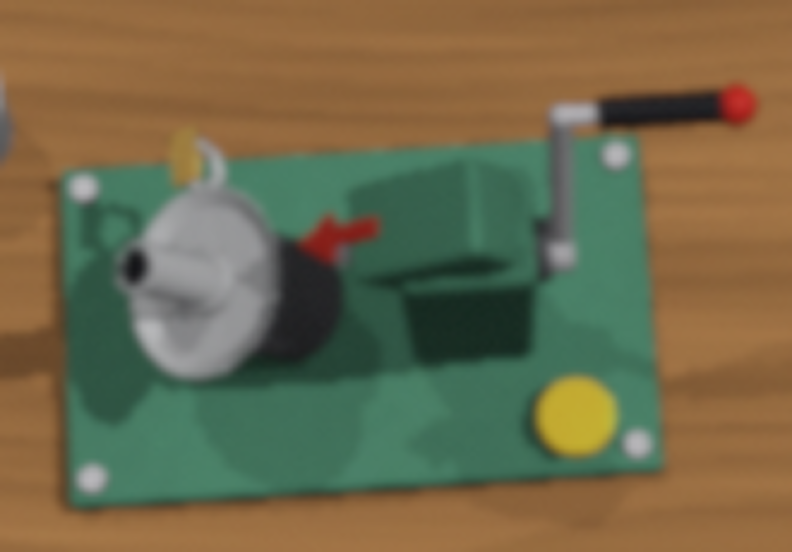

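View pics/sc.png

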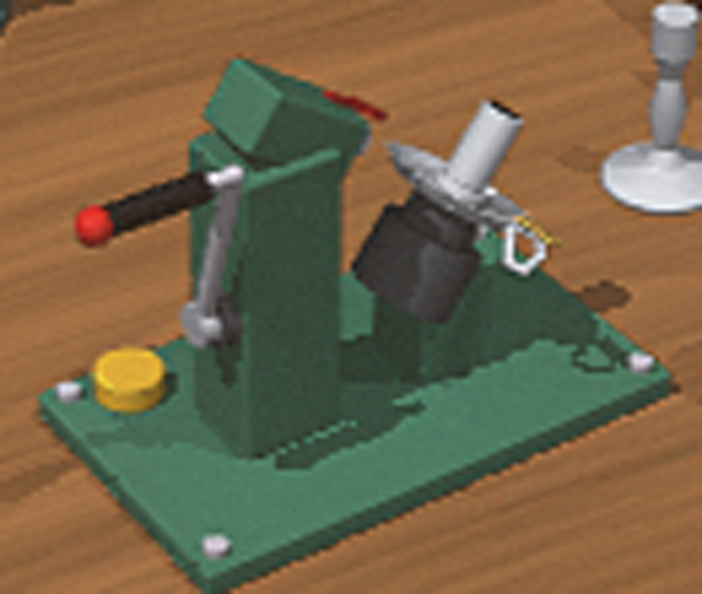

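The top crop shows the socket top at (133,268), brass plate at (185,158), arrow tip near (303,245), and base corners (62,172), (637,135), (660,470) and (70,507). The scene crop shows the socket top at (503,112), brass plate at (537,230) and red arrow from (325,95) to (385,117).

```bash
python3 - <<'E'
from h import *
np.set_printoptions(precision=4,suppress=True)
t=load("pics/top0.npy");s=load("pics/scene0.npy")
T=lambda u,v:(u/4.8+170-.4,v/4.8+150-.4)
S=lambda u,v:(u/5.4+240-.4,v/5.4+165-.4)
c=np.array([plane(t,T(*p),.02)for p in((62,172),(637,135),(660,470),(70,507))])
print(c,[np.linalg.norm(c[i]-c[i-3]) for i in range(4)])
o=c.mean(0);y=(c[0]-c[1]+c[3]-c[2])[:2];yaw=np.arctan2(-y[0],y[1]);print("press",o,"yaw",np.degrees(yaw))
cs=np.array([plane(s,S(*p),.02)for p in((205,580),(670,375),(42,403))]);print("scene corners",cs)
R=cv2.Rodrigues(np.array([0,0,yaw]))[0]
L=lambda P:R.T@(P-np.array([o[0],o[1],0]))
for n,a,b in(("sock",(133,268),(503,112)),("brassmid",(185,158),(537,231)),("arrowtip",(303,245),(385,117)),("ball",(738,103),(94,225)),("gripin",(600,112),(210,187)),("armtop",(563,115),(228,177)),("pivot",(560,252),(203,325))):
    P,e=tri(ray(t,T(*a)),ray(s,S(*b)));print(n,P,"err",e,"press",L(P))
    if n=="sock":sk=P
    if n=="brassmid":br=P
ax=R@np.array([0,np.sin(.6109),np.cos(.6109)]);u=R@np.array([0,-np.cos(.6109),np.sin(.6109)]);v=np.cross(ax,u)
print("tip pred",sk-.0275*ax+.088*u,proj(t,sk-.0275*ax+.088*u),T(303,245))
d=br-sk;print("handle: axial",d@ax,"rad",np.hypot(d@u,d@v),"turn",np.arctan2(d@v,d@u))
E
```

```text
[[ 0.6717  0.2611  0.02  ]
 [ 0.6978 -0.0745  0.02  ]
 [ 0.5002 -0.0877  0.02  ]
 [ 0.4755  0.2471  0.02  ]] [np.float64(0.3366641296756849), np.float64(0.19802747059665318), np.float64(0.33572443736822166), np.float64(0.19666082849269972)]
press [0.5863 0.0865 0.02  ] yaw 4.321118899342661
scene corners [[ 0.7017 -0.0791  0.02  ]
 [ 0.6755  0.2586  0.02  ]
 [ 0.5118 -0.0922  0.02  ]]
sock [0.579  0.192  0.1799] err 0.0020948581878594574 press [0.0007 0.1057 0.1799]
brassmid [0.6482 0.1728 0.1416] err 0.0015834801281454228 press [0.0682 0.0813 0.1416]
arrowtip [0.5862 0.1035 0.208 ] err 0.0004254540279266901 press [0.0012 0.0169 0.208 ]
ball [ 0.6519 -0.1139  0.2462] err 6.639894183981252e-05 press [ 0.0504 -0.2048  0.2462]
gripin [ 0.6477 -0.0442  0.2444] err 0.0026412457885311696 press [ 0.0513 -0.135   0.2444]
armtop [ 0.6447 -0.0284  0.2444] err 0.0030990998057701486 press [ 0.0496 -0.119   0.2444]
pivot [ 0.6048 -0.0278  0.1175] err 0.0008495831051431958 press [ 0.0098 -0.1154  0.1175]
tip pred [0.5856 0.1044 0.2078] [232.2787 200.8507] (232.725, 200.64166666666668)
handle: axial -0.0453358556674764 rad 0.0675823888200772 turn 1.5999006894523935
```

```bash
cat >> h.py <<'E'
from scipy.spatial.transform import Rotation as Ro, Slerp
yaw=np.radians(4.32);RP=Ro.from_euler('z',yaw).as_matrix()
AX=RP@[0,np.sin(.6109),np.cos(.6109)];U=RP@[0,-np.cos(.6109),np.sin(.6109)];SK=np.array([.579,.192,.1799])
def tilt(az):
    "tool frame along -AX, y axis at azimuth az before tilting"
    a=np.radians(az);y=np.array([np.cos(a),np.sin(a),0]);z=np.array([0,0,-1.]);R0=np.c_[np.cross(y,z),y,z]
    k=np.cross([0,0,1],AX);k=k/np.linalg.norm(k)*.6109
    return Ro.from_rotvec(k).as_matrix()@R0
def down(az):
    a=np.radians(az);y=np.array([np.cos(a),np.sin(a),0]);z=np.array([0,0,-1.]);return np.c_[np.cross(y,z),y,z]
def rows(p0,R0,p1,R1,n):
    sl=Slerp([0,1],Ro.from_matrix([R0,R1]))
    p,R=np.array(p0),Ro.from_matrix(R0)
    for i in range(1,n+1):
        q=np.array(p0)+(np.array(p1)-p0)*i/n;Q=sl(i/n)
        print(np.r_[R.inv().apply(q-p)/.3,np.degrees((R.inv()*Q).as_rotvec())/30].round(3).tolist());p,R=q,Q
def st():
    from cell import r
    s=r.read_state();print("t",s["time_s"],"q",s["qpos"].round(1),"p",s["ee_pos"].round(4),"F",s["wrist_force"].round(1),"w",round(s["gripper_width"],4),"ff",s["finger_force"]);return s
E
python3 - <<'E'
from h import *
t=load("pics/top0.npy");print("candle",plane(t,(131,257),0),"beaker",plane(t,(157,180),0))
s=st();a=s["ee_pos"]+[0,0,.15]
rows(s["ee_pos"],s["tool_rot"],a,s["tool_rot"],3)
b=SK+AX*.08
print(b,tilt(50));rows(a,s["tool_rot"],b,tilt(50),10)
E
```

```text
candle [0.47162016 0.39691264 0.        ] beaker [0.6920764  0.33808581 0.        ]
t 0.15 q [-70.9  26.8  -0.7  91.9   0.3  61.4  -3.2] p [0.239  0.604  0.2139] F [ 0.2 -0.2 -0.1] w 0.0918 ff 0.0
[-0.0, -0.0, -0.167, 0.0, 0.0, 0.0]
[-0.0, -0.0, -0.167, 0.0, 0.0, 0.0]
[-0.0, -0.0, -0.167, 0.0, 0.0, 0.0]
[0.57554337 0.23775802 0.24543057] [[-0.75652569  0.65253503  0.04320783]
 [ 0.51678055  0.63701035 -0.57197524]
 [-0.40075771 -0.410385   -0.81913211]]
[-0.149, -0.072, 0.04, 0.096, -0.067, 0.059]
[-0.15, -0.065, 0.048, 0.096, -0.067, 0.059]
[-0.15, -0.058, 0.057, 0.096, -0.067, 0.059]
[-0.149, -0.05, 0.065, 0.096, -0.067, 0.059]
[-0.148, -0.042, 0.072, 0.096, -0.067, 0.059]
[-0.147, -0.034, 0.079, 0.096, -0.067, 0.059]
[-0.145, -0.025, 0.086, 0.096, -0.067, 0.059]
[-0.142, -0.016, 0.092, 0.096, -0.067, 0.059]
[-0.139, -0.007, 0.098, 0.096, -0.067, 0.059]
[-0.136, 0.002, 0.103, 0.096, -0.067, 0.059]
```

Request:
move_arm(plan=[[[0,0,-0.17,0,0,0,0],[0,0,-0.17,0,0,0,0],[0,0,-0.17,0,0,0,0],[-0.15,-0.07,0.04,0.1,-0.07,0.06,0],[-0.15,-0.065,0.05,0.1,-0.07,0.06,0],[-0.15,-0.06,0.055,0.1,-0.07,0.06,0],[-0.15,-0.05,0.065,0.1,-0.07,0.06,0],[-0.15,-0.04,0.07,0.1,-0.07,0.06,0]]])

```text
time_s: 1.15
ee_pos: [0.4108, 0.4182, 0.3082]
tool_rot: [[-0.854, 0.519, 0.047], [0.48, 0.819, -0.316], [-0.202, -0.247, -0.948]]
wrist_force: [-0.1, -0.3, 0.3]
gripper_width: 0.092
finger_force: 0.0
```

```bash
python3 - <<'E'
from h import *
s=st();rows(s["ee_pos"],s["tool_rot"],SK+AX*.08,tilt(50),6)
E
```

```text
t 1.15 q [-61.6  23.7   8.1  86.6   9.8  83.4   3. ] p [0.4108 0.4182 0.3082] F [-0.1 -0.3  0.3] w 0.092 ff 0.0
[-0.119, -0.026, 0.069, 0.075, -0.053, 0.048]
[-0.118, -0.02, 0.073, 0.075, -0.053, 0.048]
[-0.116, -0.014, 0.077, 0.075, -0.053, 0.048]
[-0.114, -0.008, 0.081, 0.075, -0.053, 0.048]
[-0.112, -0.002, 0.084, 0.075, -0.053, 0.048]
[-0.11, 0.004, 0.087, 0.075, -0.053, 0.048]
```

Request:
move_arm(plan=[[[-0.12,-0.026,0.07,0.075,-0.053,0.048,0],[-0.12,-0.02,0.073,0.075,-0.053,0.048,0],[-0.115,-0.014,0.077,0.075,-0.053,0.048,0],[-0.115,-0.008,0.08,0.075,-0.053,0.048,0],[-0.112,0,0.084,0.075,-0.053,0.048,0],[-0.11,0.004,0.087,0.075,-0.053,0.048,0],[0,0,0,0,0,0,0]]])

```text
time_s: 2.02
ee_pos: [0.577, 0.238, 0.2443]
tool_rot: [[-0.756, 0.653, 0.042], [0.518, 0.636, -0.572], [-0.4, -0.411, -0.819]]
wrist_force: [0.2, -0.4, 0.9]
gripper_width: 0.092
finger_force: 0.0
```

```bash
python3 - <<'E'
from h import *
from cell import optics
s=st();rows(s["ee_pos"],s["tool_rot"],SK+AX*.02,tilt(50),2);rows(SK+AX*.02,tilt(50),SK-AX*.038,tilt(50),4)
f=optics.grab_frame("wrist");np.save("pics/w1.npy",f,allow_pickle=True);cv2.imwrite("pics/w1.png",f["img"])
print("sock proj",proj(f,SK),"end pred",proj(f,SK-.0455*AX+.083*np.cross(AX,U)))
E
```

```text
t 2.025 q [-51.2  34.3  17.   85.4  20.1  81.3   8. ] p [0.577  0.238  0.2443] F [ 0.2 -0.4  0.9] w 0.092 ff 0.0
[0.001, -0.003, 0.099, -0.001, -0.001, -0.001]
[0.001, -0.003, 0.099, -0.001, -0.001, -0.001]
[-0.0, 0.0, 0.048, 0.0, 0.0, 0.0]
[0.0, -0.0, 0.048, 0.0, 0.0, 0.0]
[-0.0, 0.0, 0.048, 0.0, 0.0, 0.0]
[-0.0, 0.0, 0.048, 0.0, 0.0, 0.0]
sock proj [283.09797647 213.87363911] end pred [348.38622558 260.80445951]
```

View pics/w1.png

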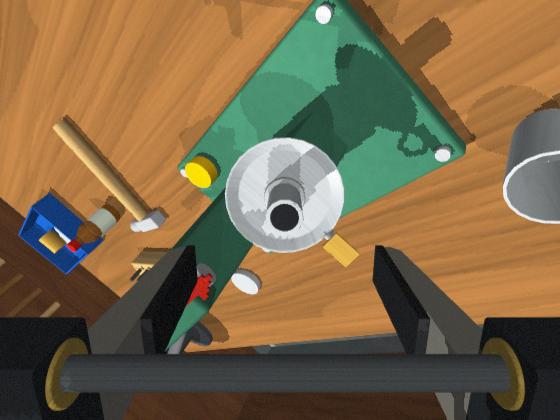

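The wrist view shows the socket's hole at (285,217), within about 3 px of prediction. The brass plate's outer end runs from (359,252) to (343,266) and the red arrow is at (203,285).

```bash
cat >> h.py <<'E'
def onax(f,uv,h):
    "ray onto plane normal AX at height h along AX relative to SK -> (u,v) coords"
    c,d=ray(f,uv);k=((SK+h*AX-c)@AX)/(d@AX);q=c+k*d-SK;return np.array([q@U,q@np.cross(AX,U)])
E
python3 - <<'E'
from h import *
f=load("pics/w1.npy")
m=cv2.inRange(cv2.cvtColor(f["img"],cv2.COLOR_BGR2HSV),(18,110,120),(30,255,255));m[:228]=0;m[272:]=0;m[:,:318]=0;m[:,365:]=0
c=max(cv2.findContours(m,0,1)[0],key=cv2.contourArea);b=cv2.minAreaRect(c);print(b,cv2.contourArea(c))
a=onax(f,(285,217),0);e=onax(f,b[0],-.0455);print("axis",a,"plate",e)
d=e-a;print(np.hypot(*d),np.arctan2(d[1],d[0]),np.arctan2(e[1],e[0]))
print([onax(f,p,-.0455) for p in cv2.boxPoints(b)])
E
```

```text
((340.7265319824219, 249.80386352539062), (32.77927017211914, 20.29193115234375), 41.987213134765625) 610.0
axis [0.0006874  0.00267661] plate [-0.00222696  0.07023997]
0.0676261808186161 1.613904902443672 1.6024907569144138
[array([0.00755087, 0.0561009 ]), array([-0.01053972,  0.05387863]), array([-0.01206303,  0.08446322]), array([0.00636185, 0.08714463])]
```

Request:
move_arm(plan=[[[0,-0.003,0.1,0,0,0,0],[0,-0.003,0.1,0,0,0,0],[0,0,0.048,0,0,0,0],[0,0,0.048,0,0,0,0],[0,0,0.048,0,0,0,0],[0,0,0.048,0,0,0,0],[0,0,0,0,0,0,0.4]]], newtons=20)

```text
time_s: 2.95
ee_pos: [0.579, 0.1734, 0.1492]
tool_rot: [[-0.759, 0.65, 0.044], [0.516, 0.64, -0.569], [-0.398, -0.409, -0.821]]
wrist_force: [-0.1, -0.3, 0.2]
gripper_width: 0.0842
finger_force: 0.0
```

```bash
python3 - <<'E'
from h import *
s=st();V=np.cross(AX,U);rows(s["ee_pos"],s["tool_rot"],SK+.001*V-AX*.038,tilt(50),1)
E
```

```text
t 2.95 q [-47.7  37.   17.4  94.8  21.6  68.1   6.7] p [0.579  0.1734 0.1492] F [-0.1 -0.3  0.2] w 0.0842 ff 0.0
[-0.011, -0.0, 0.007, 0.006, -0.004, 0.006]
```

Request:
move_arm(plan=[[[-0.01,0,0.005,0,0,0,0.4],[0,0,0,0,0,0,0.5],[0,0,0,0,0,0,0.6],[0,0,0,0,0,0,1],[0,0,0,0,0,0,1],[0,0,0,0,0,0,1],[0,0,0,0,0,0,1]]], newtons=25)

```text
time_s: 3.82
ee_pos: [0.5816, 0.1719, 0.1501]
tool_rot: [[-0.759, 0.65, 0.045], [0.516, 0.641, -0.568], [-0.398, -0.408, -0.822]]
wrist_force: [-1.3, 0.7, 1.5]
gripper_width: 0.0278
finger_force: 25.0
```

```bash
python3 - <<'E'
from h import *
s=st();print(s["torque"])
E
```

```text
t 3.825 q [-47.5  37.   17.5  94.7  21.6  68.1   7. ] p [0.5816 0.1719 0.1501] F [-1.3  0.7  1.5] w 0.0278 ff 24.998905956745148
[ 0.24395172  0.29160144 -0.171674  ]
```

Request:
move_arm(plan=[[[0,0,0,0,0,0.1,1],[0,0,0,0,0,0.2,1],[0,0,0,0,0,0.2,1],[0,0,0,0,0,0.2,1],[0,0,0,0,0,0.2,1],[0,0,0,0,0,0.2,1],[0,0,0,0,0,0.2,1],[0,0,0,0,0,0,1]]])

```text
time_s: 4.82
ee_pos: [0.5829, 0.1726, 0.1498]
tool_rot: [[-0.181, 0.982, 0.048], [0.805, 0.176, -0.567], [-0.565, -0.064, -0.823]]
wrist_force: [5.2, 0.9, -4.4]
gripper_width: 0.0274
finger_force: 25.0
```

```bash
python3 - <<'E'
from h import *
s=st();print(s["torque"],Ro.from_matrix(tilt(50).T@s["tool_rot"]).as_rotvec(degrees=True))
E
```

```text
t 4.825 q [-53.7  38.4  26.6  95.1  16.3  66.2 -27.4] p [0.5829 0.1726 0.1498] F [ 5.2  0.9 -4.4] w 0.0274 ff 24.99574363231659
[ 0.96609264 -0.75429939  0.52399867] [-0.42538234  0.17765362 38.77300135]
```

Request:
move_arm(plan=[[[0,0,0,0,0,0.2,1],[0,0,0,0,0,0.25,1],[0,0,0,0,0,0.25,1],[0,0,0,0,0,0.25,1],[0,0,0,0,0,0.25,1],[0,0,0,0,0,0.25,1],[0,0,0,0,0,0.2,1],[0,0,0,0,0,0.1,1]]])

```text
time_s: 5.82
ee_pos: [0.5847, 0.1722, 0.1502]
tool_rot: [[0.67, 0.741, 0.052], [0.631, -0.53, -0.567], [-0.392, 0.412, -0.822]]
wrist_force: [10.5, -1.2, -5.0]
gripper_width: 0.0276
finger_force: 25.0
```

Request:
move_arm(plan=[[[0,0,0,0,0,0.03,1],[0,0,0,0,0,0,1],[0,0,0,0,0,0,1]]])

```text
time_s: 6.2
ee_pos: [0.5847, 0.1722, 0.1502]
tool_rot: [[0.68, 0.732, 0.051], [0.623, -0.539, -0.566], [-0.387, 0.417, -0.823]]
wrist_force: [10.6, -1.5, -5.3]
gripper_width: 0.0277
finger_force: 25.0
```

```bash
python3 - <<'E'
from h import *
from cell import optics
s=st();print(s["torque"],Ro.from_matrix(tilt(50).T@s["tool_rot"]).as_rotvec(degrees=True))
fs={n:optics.grab_frame(n) for n in("scene","top","wrist")}
for n in fs:np.save(f"pics/{n}2.npy",fs[n],allow_pickle=True)
c=fs["wrist"]["img"]; b=cv2.resize(fs["top"]["img"][165:235,175:275],(560,392))
d=cv2.resize(fs["scene"]["img"][165:245,290:370],(392,392))
cv2.imwrite("pics/mix2.png",cv2.resize(np.vstack([np.hstack([c[:392],d[:, :0]]) ,b])[:, :],(400,560)))
print([proj(f,SK-.0455*AX+.083*U) for f in fs.values()])
E
```

```text
t 6.2 q [-62.2  41.8  40.   95.6   7.2  64.1 -72.9] p [0.5847 0.1722 0.1502] F [10.6 -1.5 -5.3] w 0.0277 ff 24.99188482761383
[ 0.77314558 -1.51752795  1.2847451 ] [-0.55036942  0.38583091 92.13031973]
[array([309.25909155, 191.46353062]), array([235.37330823, 202.30165905]), array([382.11690547, 349.4279569 ])]
```

View pics/mix2.png

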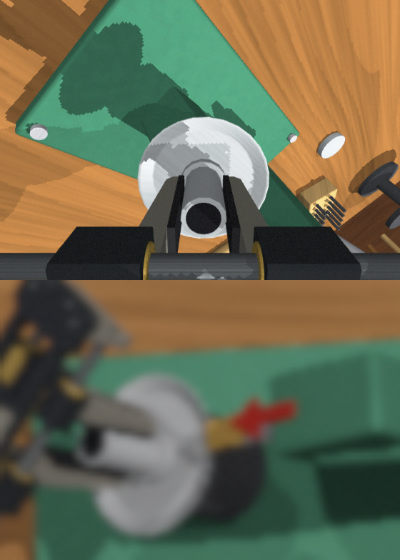

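The handle now lies at the arrow's tip. I'll let go, back off and measure.

Request:
move_arm(plan=[[[0,0,0,0,0,0,0.35],[0,0,0,0,0,0,0.35],[0,0,0,0,0,0,0.35],[0,0,-0.08,0,0,0,0.35],[0,0,-0.15,0,0,0,0.35],[0,0,-0.15,0,0,0,0.35],[0,0,-0.1,0,0,0,0.35],[0,0,0,0,0,0,0.35]]])

```text
time_s: 7.35
ee_pos: [0.5757, 0.2557, 0.2696]
tool_rot: [[0.68, 0.731, 0.049], [0.622, -0.541, -0.565], [-0.387, 0.415, -0.824]]
wrist_force: [0.4, -1.0, -0.5]
gripper_width: 0.0596
finger_force: 0.0
```

```bash
python3 - <<'E'
from h import *
from cell import optics
s=st()
fs={n:optics.grab_frame(n) for n in("scene","top","wrist")}
for n in fs:np.save(f"pics/{n}3.npy",fs[n],allow_pickle=True)
w,t=fs["wrist"],fs["top"]
print([(n,proj(f,SK-.0455*AX+.083*U),proj(f,SK-.0275*AX+.088*U)) for n,f in fs.items()])
b=cv2.resize(t["img"][165:235,175:275],(800,560),interpolation=cv2.INTER_CUBIC)
cv2.imwrite("pics/m3.png",np.vstack([w["img"][:, :][60:360],b[60:360,100:660]]))
E
```

```text
t 7.35 q [-66.9  37.8  41.1  84.1   7.5  81.  -73.3] p [0.5757 0.2557 0.2696] F [ 0.4 -1.  -0.5] w 0.0596 ff 0.0
[('scene', array([309.25909155, 191.46353062]), array([310.98235005, 186.16107403])), ('top', array([235.37330823, 202.30165905]), array([232.27226201, 200.84674121])), ('wrist', array([346.92122267, 246.7913416 ]), array([353.85266906, 258.1039752 ]))]
```

View pics/m3.png

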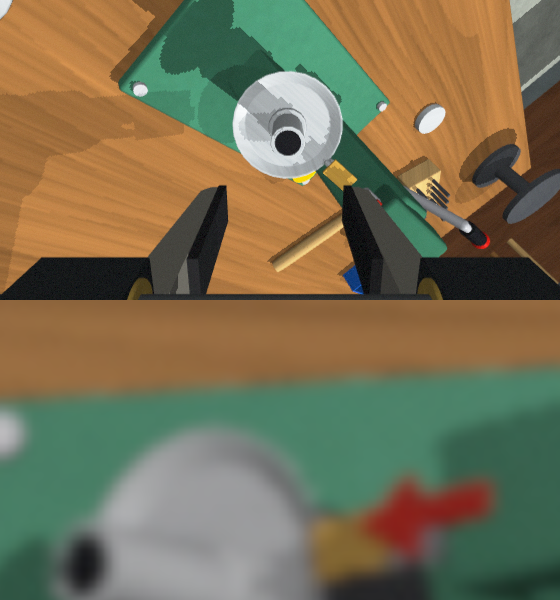

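The wrist view shows the socket hole near (288,202) and the brass plate end near (350,240), slightly against the right finger. The top view shows brass leading to the arrow's tip.

```bash
python3 - <<'E'
from h import *
f=load("pics/wrist3.npy")
hsv=cv2.cvtColor(f["img"],cv2.COLOR_BGR2HSV)
m=cv2.inRange(hsv,(18,110,90),(30,255,255));m[:215]=0;m[250:]=0;m[:,:320]=0;m[:,362:]=0
c=max(cv2.findContours(m,0,1)[0],key=cv2.contourArea);b=cv2.minAreaRect(c);print(b,cv2.contourArea(c))
a=onax(f,(288,202),0);print("axis",a)
for p in list(cv2.boxPoints(b))+[b[0]]:
    e=onax(f,p,-.0455);print(p.round(0) if p is not b[0] else "centre",e,np.arctan2(*(e-a)[::-1]))
t=load("pics/top3.npy");print("top",onax(t,(197.7-.0,205.8),0))
h=cv2.cvtColor(t["img"],cv2.COLOR_BGR2HSV);m=cv2.inRange(h,(15,100,70),(30,255,255));m[:195]=0;m[207:]=0;m[:,:224]=0;m[:,237:]=0
ys,xs=np.nonzero(m);print(len(xs),xs.mean(),ys.mean(),onax(t,(xs.mean(),ys.mean()),-.0455))
m=cv2.inRange(h,(0,150,80),(6,255,255))|cv2.inRange(h,(175,150,80),(180,255,255));m[:,:225]=0;m[:,260:]=0;m[:190]=0;m[210:]=0
ys,xs=np.nonzero(m)
P=np.array([onax(t,(x,y),-.0275) for x,y in zip(xs,ys)]);print("arrow",P.mean(0),P.min(0),P.max(0))
E
```

```text
((339.52264404296875, 235.47512817382812), (30.472076416015625, 18.969369888305664), 42.273685455322266) 499.0
axis [0.00127055 0.00295555]
[322. 232.] [ 0.05484374 -0.00606389] -0.16679305733602692
[335. 218.] [0.05351334 0.0121635 ] 0.17446121419777288
[357. 239.] [0.08403586 0.01255678] 0.11548936299353466
[344. 253.] [ 0.08576866 -0.00598961] -0.10546936037259468
centre [0.06940127 0.00322186] 0.003908899174316379
top [ 5.04365871e-05 -4.44995713e-04]
51 230.41176470588235 203.35294117647058 [0.06719848 0.00023908]
arrow [0.11168899 0.00068253] [ 0.09332486 -0.00854331] [0.13357029 0.00918419]
```

The handle is within about 1 mm of the arrow line. Next is the lever.

```bash
cat >> h.py <<'E'
O=np.array([.5863,.0865,0])
def pw(x,y,z): return O+RP@[x,y,z]
def tcp(th,dz=0): # grasp point on bar at lever angle th
    return pw(.0121+.13*np.sin(.3-th),-.167,.12+.13*np.cos(.3-th)-.019+dz)
AZ=4.32
E
python3 - <<'E'
from h import *
s=st();a=s["ee_pos"]+[0.02,-.05,.12];M=Slerp([0,1],Ro.from_matrix([s["tool_rot"],down(AZ)]))(.35).as_matrix()
rows(s["ee_pos"],s["tool_rot"],a,M,3);print();rows(a,M,tcp(0,.12),down(AZ),7);print(tcp(0))
E
```

```text
t 7.5 q [-66.8  37.9  41.2  84.4   7.5  81.  -73.3] p [0.5746 0.2524 0.2672] F [ 0.2 -0.6 -0. ] w 0.0598 ff 0.0
[-0.072, 0.102, -0.077, 0.055, 0.128, -0.175]
[-0.075, 0.093, -0.085, 0.055, 0.128, -0.175]
[-0.077, 0.083, -0.092, 0.055, 0.128, -0.175]

[-0.094, 0.069, 0.071, 0.044, 0.102, -0.139]
[-0.103, 0.063, 0.064, 0.044, 0.102, -0.139]
[-0.11, 0.057, 0.057, 0.044, 0.102, -0.139]
[-0.117, 0.05, 0.05, 0.044, 0.102, -0.139]
[-0.123, 0.042, 0.043, 0.044, 0.102, -0.139]
[-0.128, 0.034, 0.035, 0.044, 0.102, -0.139]
[-0.132, 0.025, 0.028, 0.044, 0.102, -0.139]
[ 0.64925368 -0.0762202   0.22519374]
```

Request:
move_arm(plan=[[[-0.07,0.1,-0.077,0.055,0.128,-0.175,0.35],[-0.075,0.093,-0.085,0.055,0.128,-0.175,0.35],[-0.077,0.083,-0.092,0.055,0.128,-0.175,0.35],[-0.094,0.069,0.07,0.044,0.102,-0.14,0.35],[-0.103,0.063,0.064,0.044,0.102,-0.14,0.35],[-0.11,0.057,0.057,0.044,0.102,-0.14,0.35],[-0.117,0.05,0.05,0.044,0.102,-0.14,0.35],[0,0,0,0,0,0,0.35]]])

```text
time_s: 8.5
ee_pos: [0.6258, 0.0372, 0.3634]
tool_rot: [[0.158, 0.986, 0.061], [0.976, -0.146, -0.16], [-0.149, 0.085, -0.985]]
wrist_force: [-0.5, 0.6, -0.1]
gripper_width: 0.0598
finger_force: 0.0
```

```bash
python3 - <<'E'
from h import *
s=st();rows(s["ee_pos"],s["tool_rot"],tcp(0,.12),down(AZ),5)
E
```

```text
t 8.5 q [-39.4  18.6  36.7  88.9  -1.6  73.2 -12.8] p [0.6258 0.0372 0.3634] F [-0.5  0.6 -0.1] w 0.0598 ff 0.0
[-0.07, 0.025, 0.025, 0.026, 0.061, -0.087]
[-0.071, 0.023, 0.022, 0.026, 0.061, -0.087]
[-0.073, 0.02, 0.02, 0.026, 0.061, -0.087]
[-0.074, 0.016, 0.017, 0.026, 0.061, -0.087]
[-0.076, 0.013, 0.015, 0.026, 0.061, -0.087]
```

Request:
move_arm(plan=[[[-0.07,0.025,0.025,0.026,0.061,-0.087,0.35],[-0.07,0.023,0.022,0.026,0.061,-0.087,0.35],[-0.073,0.02,0.02,0.026,0.061,-0.087,0.35],[-0.075,0.016,0.017,0.026,0.061,-0.087,0.35],[-0.076,0.013,0.015,0.026,0.061,-0.087,0.35],[0,0,0,0,0,0,0.35],[0,0,0,0,0,0,0.35]]])

```text
time_s: 9.38
ee_pos: [0.6511, -0.0663, 0.3451]
tool_rot: [[-0.086, 0.996, 0.0], [0.996, 0.086, 0.003], [0.003, 0.0, -1.0]]
wrist_force: [0.1, -0.2, 0.0]
gripper_width: 0.0599
finger_force: 0.0
```

```bash
python3 - <<'E'
from h import *
from cell import optics
s=st();rows(s["ee_pos"],s["tool_rot"],tcp(0),down(AZ),4)
f=optics.grab_frame("wrist");np.save("pics/w4.npy",f,allow_pickle=True);cv2.imwrite("pics/w4.png",f["img"])
b=tcp(0)+[0,0,.019];print(proj(f,b),proj(f,b+RP@[0,.033,0]),proj(f,b-RP@[0,.033,0]))
E
```

```text
t 9.375 q [-20.8  23.6  33.8  83.7 -13.4  76.7  18.9] p [ 0.6511 -0.0663  0.3451] F [ 0.1 -0.2  0. ] w 0.0599 ff 0.0
[-0.008, -0.002, 0.1, 0.0, -0.002, 0.005]
[-0.008, -0.002, 0.1, 0.0, -0.002, 0.005]
[-0.008, -0.002, 0.1, 0.0, -0.002, 0.005]
[-0.008, -0.002, 0.1, 0.0, -0.002, 0.005]
[281.51692116 216.97835662] [281.90260018 176.10699792] [281.15635105 255.18886225]
```

View pics/w4.png

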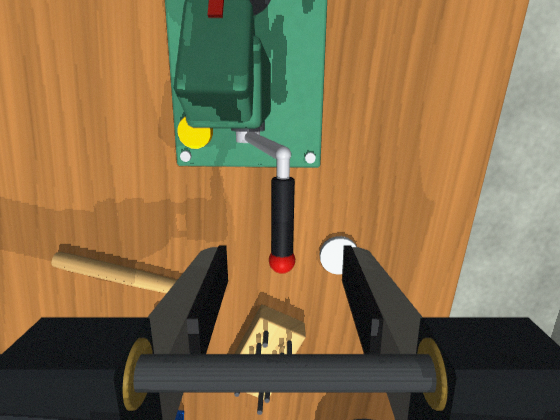

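The bar runs from (283,178) to (282,255), matching prediction. I'll descend and grip.

Request:
move_arm(plan=[[[-0.01,-0.002,0.1,0,0,0,0.35],[-0.01,-0.002,0.1,0,0,0,0.35],[-0.007,-0.001,0.1,0,0,0.01,0.35],[-0.007,0,0.08,0,0,0.01,0.35],[0,0,0.02,0,0,0,0.5],[0,0,0,0,0,0,0.65],[0,0,0,0,0,0,0.7],[0,0,0,0,0,0,0.7]]])

```text
time_s: 10.42
ee_pos: [0.6514, -0.0777, 0.2269]
tool_rot: [[-0.076, 0.997, 0.003], [0.997, 0.076, 0.003], [0.003, 0.003, -1.0]]
wrist_force: [-0.4, 0.2, 1.0]
gripper_width: 0.0277
finger_force: 0.0
```

```bash
python3 - <<'E'
from h import *
s=st();rows(s["ee_pos"],s["tool_rot"],tcp(0),down(AZ),1)
E
```

```text
t 10.425 q [-18.8  28.7  32.2  92.1 -16.8  63.9  21.9] p [ 0.6514 -0.0777  0.2269] F [-0.4  0.2  1. ] w 0.0277 ff 0.0
[0.006, -0.007, 0.006, 0.007, -0.005, 0.001]
```

Request:
move_arm(plan=[[[0,-0.005,0.005,0,0,0,0.8],[0,0,0,0,0,0,1],[0,0,0,0,0,0,1],[0,0,0,0,0,0,1]]], newtons=25)

```text
time_s: 10.92
ee_pos: [0.6499, -0.078, 0.2247]
tool_rot: [[-0.076, 0.997, 0.003], [0.997, 0.076, 0.003], [0.002, 0.003, -1.0]]
wrist_force: [2.7, 0.2, 0.9]
gripper_width: 0.0172
finger_force: 25.0
```

```bash
python3 - <<'E'
from h import *
s=st();p=s["ee_pos"];e=p-tcp(0);print(e)
th=np.linspace(0,1.08,16);R=down(AZ)
for i in range(15):print(round(th[i+1],2),(R.T@(tcp(th[i+1])-tcp(th[i]))/.3).round(3).tolist())
E
```

```text
t 10.925 q [-18.8  28.7  32.1  92.4 -16.8  63.6  22. ] p [ 0.6499 -0.078   0.2247] F [2.7 0.2 0.9] w 0.0172 ff 25.000007450580597
[ 0.00068277 -0.00174304 -0.00051396]
0.07 [0.0, -0.03, -0.008]
0.14 [-0.0, -0.031, -0.006]
0.22 [0.0, -0.031, -0.004]
0.29 [-0.0, -0.031, -0.001]
0.36 [0.0, -0.031, 0.001]
0.43 [-0.0, -0.031, 0.003]
0.5 [0.0, -0.031, 0.005]
0.58 [-0.0, -0.03, 0.007]
0.65 [0.0, -0.03, 0.01]
0.72 [0.0, -0.029, 0.012]
0.79 [0.0, -0.028, 0.014]
0.86 [-0.0, -0.027, 0.016]
0.94 [0.0, -0.026, 0.018]
1.01 [0.0, -0.024, 0.019]
1.08 [0.0, -0.023, 0.021]
```

Request:
move_arm(plan=[[[0,-0.03,-0.008,0,0,0,1],[0,-0.031,-0.006,0,0,0,1],[0,-0.031,-0.004,0,0,0,1],[0,-0.031,-0.001,0,0,0,1],[0,-0.031,0.001,0,0,0,1],[0,-0.031,0.003,0,0,0,1],[0,-0.031,0.005,0,0,0,1],[0,-0.03,0.007,0,0,0,1]]])

```text
time_s: 11.92
ee_pos: [0.5803, -0.083, 0.2281]
tool_rot: [[-0.076, 0.997, 0.013], [0.997, 0.076, 0.003], [0.002, 0.014, -1.0]]
wrist_force: [7.9, 1.5, 6.1]
gripper_width: 0.0173
finger_force: 25.0
```

```bash
cat >> h.py <<'E'
def lev():
    s=st();g=RP.T@(s["ee_pos"]-O-s["tool_rot"]@[0,0,.019]);d=g-[.0121,0,.12];print("th",.3-np.arctan2(d[0],d[2]),"r",np.hypot(d[0],d[2]),"y",g[1]);print(s["tool_rot"].round(3).tolist());return s
E
python3 - <<'E'
from h import *
lev()
E
```

```text
t 11.925 q [-21.2  21.   33.4 102.6 -13.6  59.5  21.6] p [ 0.5803 -0.083   0.2281] F [7.9 1.5 6.1] w 0.0173 ff 25.003207325935364
th 0.5396359265072713 r 0.13088517313402237 y -0.1685771561529977
[[-0.076, 0.997, 0.013], [0.997, 0.076, 0.003], [0.002, 0.014, -1.0]]
```

Request:
move_arm(plan=[[[0,-0.03,0.01,0,0,0,1],[0,-0.029,0.012,0,0,0,1],[0,-0.028,0.014,0,0,0,1],[0,-0.027,0.016,0,0,0,1],[0,-0.026,0.018,0,0,0,1],[0,-0.024,0.019,0,0,0,1],[0,-0.022,0.02,0,0,0,1],[0,0,0,0,0,0,1]]])

```text
time_s: 12.92
ee_pos: [0.5258, -0.087, 0.1955]
tool_rot: [[-0.076, 0.997, 0.015], [0.997, 0.076, 0.003], [0.002, 0.015, -1.0]]
wrist_force: [9.8, 2.8, 7.9]
gripper_width: 0.0172
finger_force: 25.0
```

```bash
python3 - <<'E'
from h import *
lev()
E
```

```text
t 12.925 q [-21.8  17.6  33.5 111.7 -12.5  53.3  22.3] p [ 0.5258 -0.087   0.1955] F [9.8 2.8 7.9] w 0.0172 ff 25.0021693110466
th 1.0371695625655282 r 0.12762860579899654 y -0.1684731589671725
[[-0.076, 0.997, 0.015], [0.997, 0.076, 0.003], [0.002, 0.015, -1.0]]
```

Request:
move_arm(plan=[[[0,-0.008,0.007,0,0,0,1],[0,-0.008,0.007,0,0,0,1],[0,-0.006,0.006,0,0,0,1],[0,0,0,0,0,0,1],[0,0,0,0,0,0,1]]])

```text
time_s: 13.55
ee_pos: [0.5204, -0.0874, 0.1899]
tool_rot: [[-0.077, 0.997, 0.017], [0.997, 0.077, 0.003], [0.002, 0.017, -1.0]]
wrist_force: [11.6, 2.6, 8.2]
gripper_width: 0.0174
finger_force: 25.0
```

```bash
python3 - <<'E'
from h import *
s=lev()
th=np.linspace(1.1,0,21);R=s["tool_rot"]
for i in range(20):print(round(th[i+1],2),(R.T@(tcp(th[i+1])-tcp(th[i]))/.3).round(3).tolist())
E
```

```text
t 13.55 q [-21.8  17.5  33.5 112.8 -12.5  52.3  22.5] p [ 0.5204 -0.0874  0.1899] F [11.6  2.6  8.2] w 0.0174 ff 25.002840757369995
th 1.0980628755226083 r 0.12740015150389675 y -0.16847124578059128
[[-0.077, 0.997, 0.017], [0.997, 0.077, 0.003], [0.002, 0.017, -1.0]]
1.05 [0.0, 0.017, -0.016]
0.99 [0.0, 0.018, -0.015]
0.94 [0.0, 0.019, -0.014]
0.88 [-0.0, 0.02, -0.013]
0.82 [-0.0, 0.02, -0.012]
0.77 [-0.0, 0.021, -0.011]
0.72 [-0.0, 0.022, -0.01]
0.66 [-0.0, 0.022, -0.009]
0.6 [-0.0, 0.023, -0.007]
0.55 [-0.0, 0.023, -0.006]
0.5 [-0.0, 0.023, -0.005]
0.44 [-0.0, 0.024, -0.004]
0.38 [-0.0, 0.024, -0.002]
0.33 [-0.0, 0.024, -0.001]
0.28 [-0.0, 0.024, 0.0]
0.22 [-0.0, 0.024, 0.002]
0.16 [-0.0, 0.024, 0.003]
0.11 [-0.0, 0.023, 0.004]
0.05 [-0.0, 0.023, 0.006]
0.0 [-0.0, 0.023, 0.007]
```

The lever is at about 1.10 rad. I'll ease it back slowly.

Request:
move_arm(plan=[[[0,0.017,-0.016,0,0,0,1],[0,0.018,-0.015,0,0,0,1],[0,0.019,-0.014,0,0,0,1],[0,0.02,-0.013,0,0,0,1],[0,0.02,-0.012,0,0,0,1],[0,0.021,-0.011,0,0,0,1],[0,0.022,-0.01,0,0,0,1],[0,0.022,-0.009,0,0,0,1]]])

```text
time_s: 14.55
ee_pos: [0.5629, -0.0843, 0.2163]
tool_rot: [[-0.076, 0.997, 0.005], [0.997, 0.076, 0.002], [0.002, 0.005, -1.0]]
wrist_force: [8.7, -0.3, -7.8]
gripper_width: 0.0174
finger_force: 25.0
```

Request:
move_arm(plan=[[[0,0.023,-0.007,0,0,0,1],[0,0.023,-0.006,0,0,0,1],[0,0.023,-0.005,0,0,0,1],[0,0.024,-0.004,0,0,0,1],[0,0.024,-0.002,0,0,0,1],[0,0.024,-0.001,0,0,0,1],[0,0.024,0,0,0,0,1],[0,0,0,0,0,0,1]]])

```text
time_s: 15.55
ee_pos: [0.611, -0.0809, 0.2239]
tool_rot: [[-0.076, 0.997, 0.002], [0.997, 0.076, 0.003], [0.002, 0.002, -1.0]]
wrist_force: [3.5, -0.3, -1.9]
gripper_width: 0.0175
finger_force: 25.0
```

```bash
python3 - <<'E'
from h import *
s=lev();rows(s["ee_pos"],s["tool_rot"],tcp(.13),s["tool_rot"],3);rows(tcp(.13),s["tool_rot"],tcp(0),s["tool_rot"],3)
E
```

```text
t 15.55 q [-20.   24.9  32.8  98.1 -15.2  61.4  22. ] p [ 0.611  -0.0809  0.2239] F [ 3.5 -0.3 -1.9] w 0.0175 ff 24.998264014720917
th 0.30069915753828724 r 0.12291413596545403 y -0.16886552953075218
[[-0.076, 0.997, 0.002], [0.997, 0.076, 0.003], [0.002, 0.002, -1.0]]
[0.002, 0.025, -0.006, 0.0, -0.0, 0.0]
[0.002, 0.025, -0.006, 0.0, 0.0, 0.0]
[0.002, 0.025, -0.006, 0.0, 0.0, 0.0]
[-0.0, 0.018, 0.004, 0.0, -0.0, 0.0]
[-0.0, 0.018, 0.004, 0.0, 0.0, 0.0]
[-0.0, 0.018, 0.004, 0.0, 0.0, 0.0]
```

Request:
move_arm(plan=[[[0,0.024,-0.006,0,0,0,1],[0,0.024,-0.005,0,0,0,1],[0,0.022,-0.004,0,0,0,1],[0,0.02,0.004,0,0,0,1],[0,0.02,0.004,0,0,0,1],[0,0.018,0.004,0,0,0,1],[0,0.006,0,0,0,0,1],[0,0,0,0,0,0,1]]])

```text
time_s: 16.55
ee_pos: [0.6473, -0.0782, 0.2217]
tool_rot: [[-0.075, 0.997, -0.008], [0.997, 0.075, 0.003], [0.003, -0.007, -1.0]]
wrist_force: [-5.3, -3.1, -27.5]
gripper_width: 0.0174
finger_force: 25.0
```

```bash
python3 - <<'E'
from h import *
lev()
E
```

```text
t 16.55 q [-18.8  29.   32.2  92.4 -16.8  63.9  22. ] p [ 0.6473 -0.0782  0.2217] F [ -5.3  -3.1 -27.5] w 0.0174 ff 24.99521791934967
th 0.006315320689833426 r 0.12611752704282148 y -0.16885033142297368
[[-0.075, 0.997, -0.008], [0.997, 0.075, 0.003], [0.003, -0.007, -1.0]]
```

Request:
move_arm(plan=[[[0,0,0.008,0,0,0,1],[0,0,0.006,0,0,0,1],[0,0,0,0,0,0,1],[0,0,0,0,0,0,0.75],[0,0,0,0,0,0,0.65],[0,0,0,0,0,0,0.5],[0,0,0,0,0,0,0.4],[0,0,0,0,0,0,0.4]]])

```text
time_s: 17.55
ee_pos: [0.651, -0.0778, 0.2212]
tool_rot: [[-0.076, 0.997, 0.003], [0.997, 0.076, 0.003], [0.003, 0.003, -1.0]]
wrist_force: [-0.7, 0.0, -0.1]
gripper_width: 0.0547
finger_force: 0.0
```

```bash
python3 - <<'E'
from h import *
lev()
E
```

```text
t 17.55 q [-18.8  29.   32.1  92.4 -17.   63.3  22.1] p [ 0.651  -0.0778  0.2212] F [-0.7  0.  -0.1] w 0.0547 ff 0.0
th -0.021186953748647264 r 0.1267107653915848 y -0.16871475862533136
[[-0.076, 0.997, 0.003], [0.997, 0.076, 0.003], [0.003, 0.003, -1.0]]
```

Released with no contact force. I'll retreat straight up and check.

Request:
move_arm(plan=[[[0,0,-0.05,0,0,0,0.35],[0,0,-0.1,0,0,0,0.35],[0,0,-0.15,0,0,0,0.35],[0,0,-0.15,0,0,0,0.35],[0,0,-0.05,0,0,0,0.35],[0,0,0,0,0,0,0.35],[0,0,0,0,0,0,0.35],[0,0,0,0,0,0,0.35]]])

```text
time_s: 18.55
ee_pos: [0.6498, -0.078, 0.369]
tool_rot: [[-0.076, 0.997, -0.001], [0.997, 0.076, 0.003], [0.003, -0.001, -1.0]]
wrist_force: [-0.6, -0.3, -0.3]
gripper_width: 0.0596
finger_force: 0.0
```

```bash
python3 - <<'E'
from h import *
from cell import optics
st()
fs={n:optics.grab_frame(n) for n in("scene","top","wrist")}
t,w,s=fs["top"],fs["wrist"],fs["scene"]
a=cv2.resize(s["img"][165:275,225:375],(600,440))
print("scene ball",s["img"].shape)
h=cv2.cvtColor(s["img"],cv2.COLOR_BGR2HSV);m=cv2.inRange(h,(0,170,90),(6,255,255))|cv2.inRange(h,(175,170,90),(180,255,255))
for c in cv2.findContours(m,0,2)[0]:
    if cv2.contourArea(c)>8:
        M=cv2.moments(c);print("scene red",round(M["m10"]/M["m00"],1),round(M["m01"]/M["m00"],1))
print("pred end scene",proj(s,SK-.0455*AX+.083*U))
h=cv2.cvtColor(t["img"],cv2.COLOR_BGR2HSV);m=cv2.inRange(h,(15,100,70),(30,255,255));m[:195]=0;m[207:]=0;m[:,:224]=0;m[:,237:]=0
ys,xs=np.nonzero(m);print("top brass",len(xs),xs.mean() if len(xs) else 0,ys.mean() if len(xs) else 0)
cv2.imwrite("pics/m5.png",np.vstack([a,cv2.resize(t["img"][140:300,120:400],(600,343))])[:, :][:783]); 
im=cv2.imread("pics/m5.png");cv2.imwrite("pics/m5.png",cv2.resize(im,(460,600)))
E
```

```text
t 18.55 q [-20.1  23.1  34.5  81.5 -13.2  79.5  19. ] p [ 0.6498 -0.078   0.369 ] F [-0.6 -0.3 -0.3] w 0.0596 ff 0.0
scene ball (420, 560, 3)
scene red 151.5 241.7
scene red 256.9 206.4
pred end scene [309.25909155 191.46353062]
top brass 50 230.28 203.24
```

View pics/m5.png

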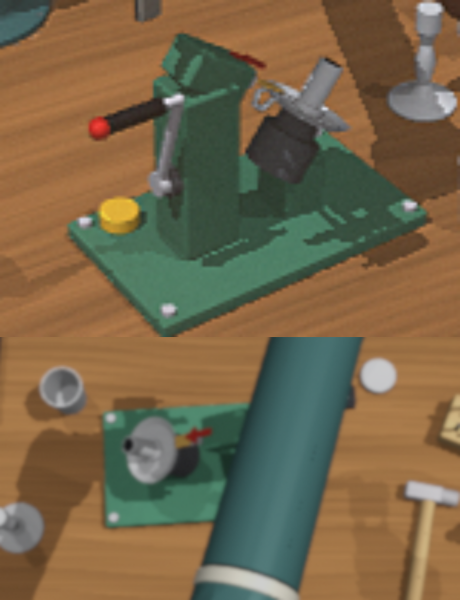

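The ball is back at its start pixel (256.9,206.4), so the lever is home. The brass is unchanged at (230.3,203.2), so the handle still faces the arrow. The things around the press stand where they were, and the gripper is clear.

```bash
python3 -c "
from cell import ticket;print(ticket.job_done())"
```

```text
the job is handed in; nothing more can be done
None
```

I turned the chamberstick's handle onto the red arrow (within about 1 mm of its line), pulled the lever to about 1.10 rad and eased it home slowly. I saw nothing around the press moved, and the job is handed in; no verdict came back.

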